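Copper heat sink from under the sprung flap

ROBOT

A 6-joint arm with a two-finger parallel gripper is mounted at the origin on the work surface. World frame = base frame: x ahead of the robot, y to its left, z up, the work surface at z = 0. Lengths are in m, angles in rad, forces in N, time in s.
With the tool pointing down it reaches from about 0.35 to 0.85 m from the base axis. Payload 8.1 kg.
Tool frame: the origin (TCP) lies midway between the tips of the shut fingers; the grasp point (between the pads) lies robot.grasp_offset behind it (robot.grasp_offset is the distance from the TCP to the grasp point, in m); z points along the fingers, y is the direction in which the jaws open and shut (so a half turn about z gives the same grasp; the last joint's range is limited). The gripper opens to 93 mm and grips with 3 to 60 N. Pads are 15 mm wide; open, the fingers measure 128 mm over their backs; the gripper's body (75 mm by 188 mm) begins 65 mm behind the grasp point.
Start: joints at [-1.421, 0.13, 1.488, -0, 1.523, -0.085], TCP at [0.14, -0.584, 0.219] pointing down, gripper open.
Joint ranges: [-2.96, 2.96], [-0.89, 2.26], [0.02, 2.5], [-1.34, 4.48], [0, 2.73], [-2.66, 2.66]. Speed limits (rad/s): [2.39, 2.39, 2.79, 3.14, 3.14, 3.14].

INTERFACE

Orientations are given as a rotation vector (axis times angle).
In Python, from plant import robot gives the robot as it stands.
- The arm moves only by the shell command python3 -m handwheel 'ROWS' [OPENING] [FORCE]. ROWS is text: rows parted by semicolons, each of 6 numbers parted by spaces: the shift along the world's x, y, z each as a share of 0.3 m, from -1 to 1, then the turn, a rotation vector about the world's x, y, z each as a share of 45 degrees, from -1 to 1. A call has 1 to 5 rows; each row is the pose to reach, as a shift and turn from the pose commanded when the call began; what a row does not reach only later rows make up. A row lasts 1/10 s, in which the tool goes at most 50 mm and 8.59 degrees, less where a joint would pass 70% of its speed; a pose out of reach is approached as far as the arm can. A call with a number of a shift or a turn outside -1 to 1 is refused whole. A call with a gripper value outside its range is refused whole. OPENING is the closure, from -1 (fully open) to 1 (shut), set as the call begins (- or left out, the last holds). The fingers move at their own pace and stop on an object; FORCE is the grip in N (left out, the last holds). Time passes only in rows, so rows that repeat a pose let the fingers close. It gives the time, the measured TCP pose, the force and the opening at its end, in the units of the state.
- robot.read_state(): the state, without advancing time (a new reading comes with each control period).
- robot.read_camera(name): name is "side" or "top"; returns (picture, depth): 420x560x3 uint8, red, green, blue; 420x560 float32, m along the optical axis (not along the pixel's ray), 0 where there is no reading.
- robot.camera_model(name): a dict with "camera_matrix" (3x3 intrinsics, pixels), "pose" (4x4, takes a point from camera to world coordinates). Camera axes: x right, y down, z forward; pixel columns grow to the right and rows downward; lengths in m; the calibration is good to about 2 mm. A picture is of the moment at which its call begins. camera_model takes no time and is no camera call.
- robot.close_job(): hands the job in, once; it reports no verdict.
Trained networks look in the newest picture that a camera, given by its name, has taken for a name from the list of things; names that differ only in an ending like _2 or _b are one class to them, and where a whole thing is asked for, a point or a joint stands for the part that bears it (a point fixed in the world has none). Each returns a list of dicts, best first, with "conf" (0 to 1); they miss things now and then, are a little off and sometimes report something else, mostly with a low value. They report only what shows in the picture. A call takes as long as a camera call. They do not tell look-alikes from the thing itself.
- robot.look_for(camera, query): "rect" ([centre column, centre row, width, height] in pixels, round what is visible of it).
- robot.silhouettes(camera, query): "pixels" (420x560 bool, what is visible of it) and "rect" ([centre column, centre row, width, height] in pixels, round what is visible of it).
- robot.tip_of(camera, query): "at" ([row, column] in pixels: a listed point, or the origin of a listed thing).
The state is a dict: "t": time; "q": joint angles; "dq": joint speeds; "joint_torque": joint torques, N m; "tool_pos": TCP position; "orientation": TCP orientation; "force": force on the tool from outside, world axes, zero at the start; "wrist_torque": the same for the moment, N m; "opening": finger opening in m.
Only numpy, scipy, OpenCV 4.12 (cv2) and the standard library are available. Lean on these libraries where they do the work, as an engineer would, in place of code of your own. Each camera call takes 0.05 s, during which the arm holds its last target.

TASK

Reach into the open front of the grey parts keeper, pushing its clear spring flap up and back with the hand and holding it there while you take the copper heat sink from under it. Set the heat sink down gently, flat, square and centred on the bare processor of the green mainboard and let go. Leave the silver heat sink where it is, and let the flap spring shut.

Things in the scene. Friction and masses are not known exactly. Their poses are not given: they have to be found in the camera images.
- keeper: Fixed grey tray, 170 mm deep (x), 340 wide (y). Origin: centre of its underside on the table, z up. Front (x = -85 mm) open, no wall, facing the robot within 30 degrees; table before it free. Floor 6 mm thick, side walls 24 mm high (40 in the rear 44 mm), back wall 36. On its floor, near x = 0, y = +75 and -75 mm, stand the two heat sinks, either way round.
- flap (a joint): Clear flap, 310 mm wide, 80 long, 4 thick, over both heat sinks; hinge along keeper y at keeper x = 48, z = 30 mm. Shut (0) it rises from the hinge toward the front at 45 degrees above level. Value (rad) grows as it swings up and back: 0.79 upright, 1.4 stop. Springs shut; 1 to 2 N at its edge hold it open. Pressing from above does not open it.
- flap_edge (a point): Middle of the flap's free edge, a yellow bead 10 mm thick, 310 mm long. Shut: keeper x = -9 mm, z = 87 mm. A hand moving in level from the front, fingers down and straddling a heat sink, meets this edge from in front with its body or wrist and so swings the flap up and back; it shuts again as the hand backs out.
- copper_sink_center (a point): Centre (17 mm above its base) of the loose copper-coloured finned heat sink, 40 x 40 mm and 34 mm high, about 180 g; z up, fins along its x. Grip it across y (40 mm, flat sides). At the start its x is within 10 degrees of the keeper's x.
- silver_sink_center (a point): Centre (17 mm above its base) of the loose silver heat sink, same shape and size, in aluminium; it must stay where it is.
- chip_top (a point): Centre of the bare top of the processor, a silver square 38 x 38 mm, 18 mm above the table, in the middle of the fixed green mainboard (170 x 170 mm, surface 12 mm above the table). x, y along the edges of processor and board, z up. Ports 26 mm high along the board's +x edge begin 62 mm from this point; all else is lower than 21 mm.
There are look-alikes about, which are no part of the job. Of the things that look like the part that bears copper_sink_center, the middle-sized one is meant.

How it is judged:
By the outcome, as a careful person would: the job done as asked, in the order asked, and still so for the second after the job is handed in, with the robot touching nothing.
It also fails if it takes over 43 s, if anything falls off the work surface, if the arm or the gripper's body presses on something with over 40 N, if the wrist force passes 120 N, or if a joint passes its speed limit or range.

## Working session

There is one attempt and no reset: what is moved stays moved. The work goes in short steps, Python scripts to look and compute and a shell command to move; the robot and the scene stay as the last step left them, time stands still between calls to the robot, and variables do not carry over. Pictures are saved under pics/ and viewed, and the job is handed in when it is done.

```bash
ls; mkdir -p pics; python3 - <<'E'
from plant import robot
import cv2,numpy as np
print(robot.grasp_offset); s=robot.read_state(); print({k:np.round(v,3) for k,v in s.items()})
for n in("top","side"):
    p,d=robot.read_camera(n); cv2.imwrite(f"pics/{n}0.png",p[:,:,::-1]); np.savez(f"{n}0.npz",p=p,d=d)
    m=robot.camera_model(n); print(n,np.round(m["camera_matrix"],1).tolist(),np.round(m["pose"],4).tolist())
for n in("top","side"):
    for q in("keeper","copper_sink_center","silver_sink_center","chip_top","flap_edge"):
        for r in robot.tip_of(n,q)[:5]: print(n,q,np.round(r["at"]),round(r["conf"],2))
E
```

```text
pics
0.0188
{'t': np.float64(0.0), 'q': array([-1.421,  0.131,  1.489, -0.   ,  1.523, -0.085]), 'dq': array([ 0.001, -0.001,  0.002, -0.   , -0.001, -0.001]), 'joint_torque': array([-3.0000e-03, -5.5986e+01, -4.9176e+01,  7.6000e-02,  3.5000e-02,
       -0.0000e+00]), 'tool_pos': array([ 0.139, -0.583,  0.218]), 'orientation': array([-3.118, -0.368,  0.   ]), 'force': array([ 0.178,  0.081, -0.486]), 'wrist_torque': array([-0.006, -0.019,  0.007]), 'opening': np.float64(0.093)}
top [[544.2, 0.0, 284.5], [0.0, 544.2, 212.2], [0.0, 0.0, 1.0]] [[0.015, -0.9803, 0.197, 0.2737], [-0.9999, -0.0145, 0.0039, -0.0372], [-0.001, -0.1971, -0.9804, 1.3384], [0.0, 0.0, 0.0, 1.0]]
side [[428.9, 0.0, 282.0], [0.0, 428.9, 208.3], [0.0, 0.0, 1.0]] [[0.935, -0.2376, 0.2632, 0.2844], [-0.3545, -0.6449, 0.6771, -0.5483], [0.0088, -0.7264, -0.6872, 0.6202], [0.0, 0.0, 0.0, 1.0]]
top keeper [192. 201.] 0.79
top copper_sink_center [283. 200.] 0.7
top copper_sink_center [179. 298.] 0.65
top copper_sink_center [177. 229.] 0.45
top silver_sink_center [198. 166.] 0.63
top chip_top [215. 370.] 0.63
top flap_edge [188. 199.] 0.96
side keeper [169. 289.] 0.64
side copper_sink_center [184. 197.] 0.94
side copper_sink_center [237. 355.] 0.66
side copper_sink_center [180. 316.] 0.65
side silver_sink_center [145. 268.] 0.64
side chip_top [321. 358.] 0.65
side flap_edge [140. 290.] 0.94
```

View pics/top0.png

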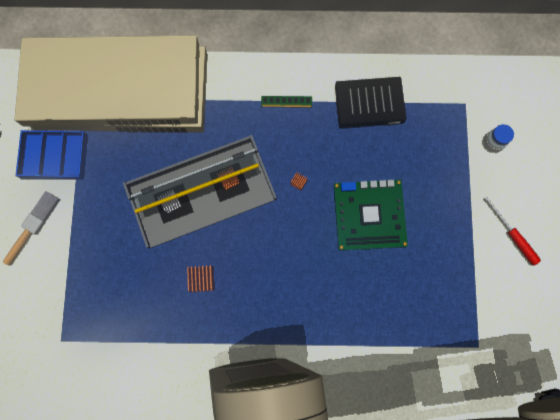

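View pics/side0.png

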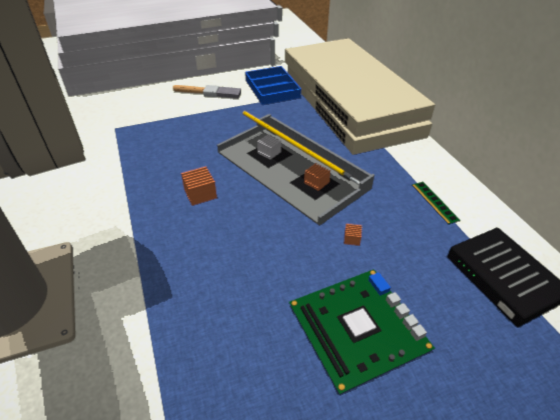

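The top picture shows the keeper at about (200,192) with the yellow bead across both sinks, and the board's chip at (371,214). There are three copper sinks in it: large at (200,278) on the mat, medium at (232,182) in the keeper under the flap, and small at (299,181) on the mat. The one in the keeper fits, being the middle-sized one and under the flap. Next I confirm with sizes and crops.

```bash
cat > h.py <<'E'
from plant import robot
import cv2,numpy as np
def cloud(n,d):
    m=robot.camera_model(n);K=m["camera_matrix"];T=np.array(m["pose"])
    v,u=np.mgrid[:d.shape[0],:d.shape[1]]
    c=np.stack([(u-K[0][2])/K[0][0]*d,(v-K[1][2])/K[1][1]*d,d],-1)
    return c@T[:3,:3].T+T[:3,3]
def ray(n,u,v,z):
    m=robot.camera_model(n);K=np.array(m["camera_matrix"]);T=np.array(m["pose"])
    r=T[:3,:3]@np.linalg.inv(K)@np.array([u,v,1.]);o=T[:3,3]
    return o+r*(z-o[2])/r[2]
def proj(n,P):
    m=robot.camera_model(n);K=np.array(m["camera_matrix"]);T=np.array(m["pose"])
    c=(np.asarray(P)-T[:3,3])@T[:3,:3]; p=c@K.T
    return p[...,:2]/p[...,2:]
E
python3 - <<'E'
from h import *
for n in("top","side"):
    z=np.load(n+"0.npz");p,d=z["p"],z["d"];W=cloud(n,d)
    for q in("copper_sink_center","silver_sink_center","flap"):
        for r in robot.silhouettes(n,q)[:4]:
            M=r["pixels"]&(d>0);w=W[M]
            hi=w[w[:,2]>np.percentile(w[:,2],60)]
            print(n,q,round(r["conf"],2),np.round(r["rect"]),M.sum(),"zmax",np.round(np.percentile(w[:,2],[5,50,95]),3),"med",np.round(np.median(w,0),3),"ext",np.round(np.percentile(w,95,axis=0)-np.percentile(w,5,axis=0),3))
z=np.load("top0.npz");p=z["p"]
cv2.imwrite("pics/crop_top.png",cv2.resize(p[125:300,115:320,::-1],None,fx=3.4,fy=3.4,interpolation=cv2.INTER_CUBIC))
z=np.load("side0.npz");p=z["p"]
cv2.imwrite("pics/crop_side.png",cv2.resize(p[100:255,170:390,::-1],None,fx=3.4,fy=3.4,interpolation=cv2.INTER_CUBIC))
E
```

```text
top copper_sink_center 0.82 [200. 279.  26.  26.] 653 zmax [0.008 0.037 0.051] med [0.372 0.166 0.037] ext [0.052 0.055 0.043]
top copper_sink_center 0.46 [299. 183.  20.  18.] 171 zmax [0.002 0.017 0.029] med [ 0.619 -0.067  0.017] ext [0.031 0.03  0.027]
top silver_sink_center 0.44 [172. 207.  25.  17.] 175 zmax [0.01  0.024 0.043] med [0.551 0.248 0.024] ext [0.026 0.035 0.033]
top flap 0.78 [195. 181. 119.  58.] 2232 zmax [0.037 0.066 0.093] med [0.6   0.19  0.066] ext [0.126 0.255 0.056]
side copper_sink_center 0.97 [196. 185.  35.  38.] 965 zmax [0.005 0.041 0.047] med [0.368 0.147 0.041] ext [0.054 0.055 0.043]
side copper_sink_center 0.88 [316. 178.  26.  24.] 502 zmax [0.006 0.031 0.039] med [0.615 0.102 0.031] ext [0.047 0.04  0.033]
side copper_sink_center 0.64 [354. 234.  12.  17.] 316 zmax [0.003 0.023 0.026] med [ 0.616 -0.073  0.023] ext [0.029 0.032 0.023]
side silver_sink_center 0.57 [268. 147.  25.  23.] 412 zmax [0.008 0.031 0.039] med [0.554 0.245 0.031] ext [0.045 0.039 0.031]
side flap 0.87 [298. 147. 110.  70.] 573 zmax [0.027 0.088 0.091] med [0.598 0.134 0.088] ext [0.145 0.26  0.064]
```

View pics/crop_top.png

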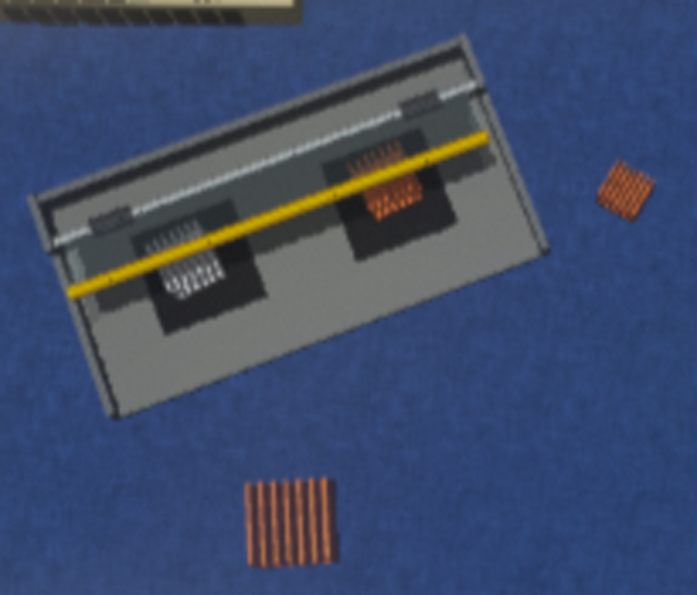

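View pics/crop_side.png

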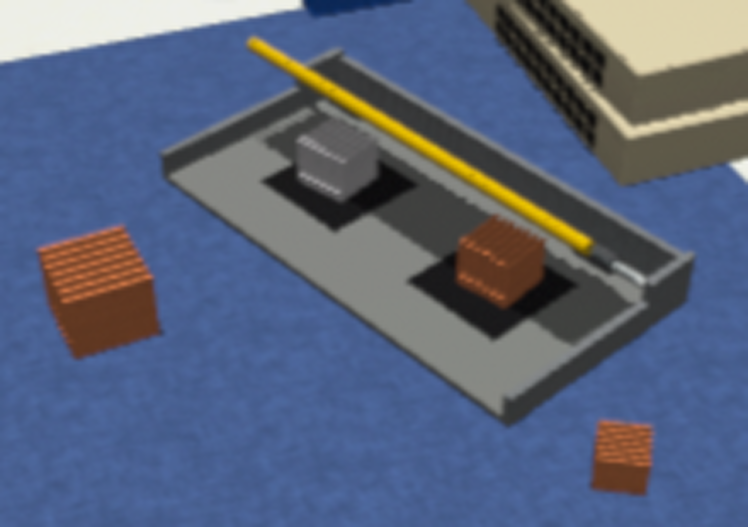

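The crops confirm it: the large one is about 52 mm, the small one about 26 mm and the one in the keeper about 40 mm, so the keeper one is meant. Now the precise poses.

```bash
python3 - <<'E'
from h import *
res={}
for n in("top","side"):
    z=np.load(n+"0.npz");p,d=z["p"],z["d"];W=cloud(n,d);h=cv2.cvtColor(p,cv2.COLOR_RGB2HSV).astype(int)
    ok=d>0
    Y=ok&(abs(h[...,0]-24)<6)&(h[...,1]>180)&(h[...,2]>110)&(W[...,2]>.06)&(W[...,0]>.4)&(W[...,0]<.75)
    w=W[Y];c=w[:,:2].mean(0);u,s,vt=np.linalg.svd(w[:,:2]-c,full_matrices=False)
    v=vt[0]*np.sign(vt[0][1]);t=(w[:,:2]-c)@v
    print(n,"bead n",len(w),"z",w[:,2].mean().round(4),"yaw deg",np.degrees(np.arctan2(-v[0],v[1])).round(2),"mid",np.round(c+v*(t.min()+t.max())/2,4),"len",(t.max()-t.min()).round(3))
    C=ok&((h[...,0]<14))&(h[...,1]>110)&(np.hypot(W[...,0]-.62,W[...,1]-.1)<.06)
    w=W[C];print(n,"cop",C.sum(),"ext",w.min(0).round(3),w.max(0).round(3))
    for lo,hi in((.036,.048),(.008,.048)):
        k=w[(w[:,2]>lo)&(w[:,2]<hi)]
        if len(k)>20:
            r=cv2.minAreaRect((k[:,:2]*1000).astype(np.float32));print("  rect",lo,len(k),np.round(r[0],1),np.round(r[1],1),round(r[2],1),"z",k[:,2].mean().round(4))
    # chip
    S=(h[...,1]<40)&(h[...,2]>150)&ok&(np.hypot(W[...,0]-.55,W[...,1]+.205)<.05)
    print(n,"chip n",S.sum(),W[S].mean(0).round(4) if S.any() else 0)
    if S.any():
        nl,lab,st,ce=cv2.connectedComponentsWithStats(S.astype(np.uint8));i=1+st[1:,4].argmax()
        k=np.argwhere(lab==i)[:,::-1];q=np.array([ray(n,a,b,.018)[:2] for a,b in k])
        r=cv2.minAreaRect((q*1000).astype(np.float32));print("  chip",len(k),np.round(r[0],1),np.round(r[1],1),round(r[2],1),"mean",q.mean(0).round(4),"depth z",np.median(W[lab==i][:,2]).round(4))
    # board green
    G=(abs(h[...,0]-60)<18)&(h[...,1]>90)&ok&(np.hypot(W[...,0]-.55,W[...,1]+.205)<.16)&(W[...,2]<.03)
    nl,lab,st,ce=cv2.connectedComponentsWithStats(cv2.morphologyEx(G.astype(np.uint8),cv2.MORPH_CLOSE,np.ones((5,5))));i=1+st[1:,4].argmax()
    k=np.argwhere(lab==i)[:,::-1];q=np.array([ray(n,a,b,.012)[:2] for a,b in k])
    r=cv2.minAreaRect((q*1000).astype(np.float32));print("  board",np.round(r[0],1),np.round(r[1],1),round(r[2],1))
z=np.load("top0.npz")["p"]; cv2.imwrite("pics/board_top.png",cv2.resize(z[170:260,325:415,::-1],None,fx=6,fy=6,interpolation=cv2.INTER_CUBIC))
E
```

```text
top bead n 501 z 0.0906 yaw deg 22.38 mid [0.581  0.1752] len 0.307
top cop 147 ext [0.595 0.084 0.006] [0.631 0.127 0.081]
  rect 0.036 40 [610.6 103.6] [14.  38.7] 26.3 z 0.0403
  rect 0.008 135 [614.4 104.3] [24.6 40.7] 24.8 z 0.0231
top chip n 157 [ 0.5392 -0.2392  0.0188]
  chip 157 [ 537.8 -240.1] [35.3 27.8] 0.8 mean [ 0.5394 -0.2393] depth z 0.0189Traceback (most recent call last):
  File "<stdin>", line 26, in <module>
  File "h.py", line 9, in ray
    m=robot.camera_model(n);K=np.array(m["camera_matrix"]);T=np.array(m["pose"])
ValueError: time passes only in moves, steps and waits
```

```bash
python3 - <<'E'
from plant import robot
import pickle
try:
    m={n:robot.camera_model(n) for n in("top","side")}; pickle.dump(m,open("cm.pkl","wb")); print("ok",robot.read_state()["t"])
except Exception as e: print(e)
E
sed -i 's/^import cv2/import pickle,cv2/' h.py
sed -i 's/robot.camera_model(n)/CM[n]/; 2a CM=pickle.load(open("cm.pkl","rb"))' h.py
cat > meas.py <<'E'
from h import *
def run(n,z,cop=(.62,.1),R=.06):
    p,d=z["p"],z["d"];W=cloud(n,d);h=cv2.cvtColor(p,cv2.COLOR_RGB2HSV).astype(int)
    ok=d>0
    Y=ok&(abs(h[...,0]-24)<6)&(h[...,1]>180)&(h[...,2]>110)&(W[...,2]>.06)&(W[...,0]>.4)&(W[...,0]<.75)
    if Y.sum()>20:
        w=W[Y];c=w[:,:2].mean(0);u,s,vt=np.linalg.svd(w[:,:2]-c,full_matrices=False)
        v=vt[0]*np.sign(vt[0][1]);t=(w[:,:2]-c)@v
        print(n,"bead n",len(w),"z",w[:,2].mean().round(4),"yaw deg",np.degrees(np.arctan2(-v[0],v[1])).round(2),"mid",np.round(c+v*(t.min()+t.max())/2,4),"len",(t.max()-t.min()).round(3))
    C=ok&((h[...,0]<14))&(h[...,1]>110)&(np.hypot(W[...,0]-cop[0],W[...,1]-cop[1])<R)
    w=W[C];print(n,"cop",C.sum())
    for lo,hi in((.036,.048),(.008,.048)):
        k=w[(w[:,2]>lo)&(w[:,2]<hi)]
        if len(k)>20:
            r=cv2.minAreaRect((k[:,:2]*1000).astype(np.float32));print("  rect",lo,len(k),np.round(r[0],1),np.round(r[1],1),round(r[2],1),"z",k[:,2].mean().round(4))
def board(n,z):
    p,d=z["p"],z["d"];W=cloud(n,d);h=cv2.cvtColor(p,cv2.COLOR_RGB2HSV).astype(int)
    c0=proj(n,np.array([[.547,-.207,.018]]));ctr=np.array([.547,-.207])
    rr=np.hypot(W[...,0]-ctr[0],W[...,1]-ctr[1])
    S=(h[...,1]<45)&(h[...,2]>140)&(rr<.045)
    nl,lab,st,ce=cv2.connectedComponentsWithStats(S.astype(np.uint8));i=1+st[1:,4].argmax()
    k=np.argwhere(lab==i)[:,::-1];q=np.array([ray(n,a,b,.018)[:2] for a,b in k])
    r=cv2.minAreaRect((q*1000).astype(np.float32));print(n,"chip",len(k),np.round(r[0],1),np.round(r[1],1),round(r[2],1),"mean",q.mean(0).round(4),"depth z",np.median(W[lab==i][:,2]).round(4))
    G=(abs(h[...,0]-60)<18)&(h[...,1]>90)&(rr<.16)
    nl,lab,st,ce=cv2.connectedComponentsWithStats(cv2.morphologyEx(G.astype(np.uint8),cv2.MORPH_CLOSE,np.ones((5,5))));i=1+st[1:,4].argmax()
    k=np.argwhere(lab==i)[:,::-1];q=np.array([ray(n,a,b,.012)[:2] for a,b in k])
    r=cv2.minAreaRect((q*1000).astype(np.float32));print("  board",np.round(r[0],1),np.round(r[1],1),round(r[2],1))
if __name__=="__main__":
    for n in("top","side"):
        z=np.load(n+"0.npz"); run(n,z)
    print("chip tips",ray("top",370,215,.018),ray("side",358,321,.018))
    for n in("top","side"):
        z=np.load(n+"0.npz"); board(n,z)
    z=np.load("top0.npz")["p"]; cv2.imwrite("pics/board_top.png",cv2.resize(z[170:260,325:415,::-1],None,fx=6,fy=6,interpolation=cv2.INTER_CUBIC))
E
python3 meas.py
```

```text
ok 0.9
top bead n 501 z 0.0906 yaw deg 22.38 mid [0.581  0.1752] len 0.307
top cop 147
  rect 0.036 40 [610.6 103.6] [14.  38.7] 26.3 z 0.0403
  rect 0.008 135 [614.4 104.3] [24.6 40.7] 24.8 z 0.0231
side bead n 394 z 0.0889 yaw deg 22.46 mid [0.5784 0.1739] len 0.307
side cop 504
  rect 0.036 142 [620.4 109.2] [40.3 41.1] 26.4 z 0.0382
  rect 0.008 457 [621.5 109.4] [45.5 42.2] 25.6 z 0.0286
chip tips [ 0.53526399 -0.24344659  0.018     ] [ 0.53624681 -0.24267334  0.018     ]
top chip 142 [ 537.8 -238.6] [24.8 35.9] 89.2 mean [ 0.5393 -0.2379] depth z 0.0188
  board [ 538.1 -244.1] [167.7 167.1] 4.1
side chip 328 [ 536.8 -238.9] [38.7 28.6] 3.2 mean [ 0.5381 -0.2376] depth z 0.017
  board [ 536.3 -244.7] [168.4 168.7] 4.0
```

```bash
sed -i 's/\[\[.547,-.207,.018\]\]/[[.537,-.244,.018]]/; s/ctr=np.array(\[.547,-.207\])/ctr=np.array([.5365,-.2445])/' meas.py; python3 meas.py | tail -4
python3 - <<'E'
from h import *
# draw model overlays: keeper origin/yaw, copper top square, chip square
def sq(c,yaw,hx,hy,z):
    a=np.radians(yaw);R=np.array([[np.cos(a),-np.sin(a)],[np.sin(a),np.cos(a)]])
    P=np.array([[-hx,-hy],[hx,-hy],[hx,hy],[-hx,hy]])@R.T+np.array(c)
    return np.c_[P,np.full(4,z)]
for n in("top","side"):
    p=np.load(n+"0.npz")["p"][:,:,::-1].copy();f=4
    big=cv2.resize(p,None,fx=f,fy=f,interpolation=cv2.INTER_CUBIC)
    for P,c in((sq((.619,.109),26,.02,.02,.04),(0,255,0)),(sq((.619,.109),26,.02,.02,.006),(255,255,0)),(sq((.588,.178),22.4,.085,.17,.0),(0,255,255)),(sq((.5365,-.2442),4,.019,.019,.018),(0,0,255)),(sq((.5365,-.2442),4,.085,.085,.012),(255,0,255))):
        q=(proj(n,P)+.5)*f-.5
        cv2.polylines(big,[np.round(q).astype(int)],True,c,1,cv2.LINE_AA)
    b={"top":(120,130,400,260),"side":(210,100,440,400)}[n]
    o=big[b[1]*f:b[3]*f,b[0]*f:b[2]*f]
    k=proj(n,np.array([.619,.109,.03]));u,v=(int(x*f) for x in k)
    a=big[v-120:v+120,u-150:u+150]
    k=proj(n,np.array([.5365,-.2442,.018]));u,v=(int(x*f) for x in k)
    e=big[v-250:v+250,u-250:u+250]
    a=cv2.resize(a,(500,400));e=cv2.resize(e,(400,400)) 
    cv2.imwrite(f"pics/ov_{n}.png",cv2.resize(np.hstack([a,e]),(800,356)))
E
```

```text
top chip 221 [ 538.4 -244.4] [37.  36.9] 5.7 mean [ 0.5385 -0.2444] depth z 0.0186
  board [ 538.1 -244.1] [167.7 167.1] 4.1
side chip 513 [ 537.1 -243.8] [38.5 38.8] 4.0 mean [ 0.537  -0.2443] depth z 0.0171
  board [ 536.3 -244.7] [168.4 168.7] 4.0
```

View pics/ov_top.png

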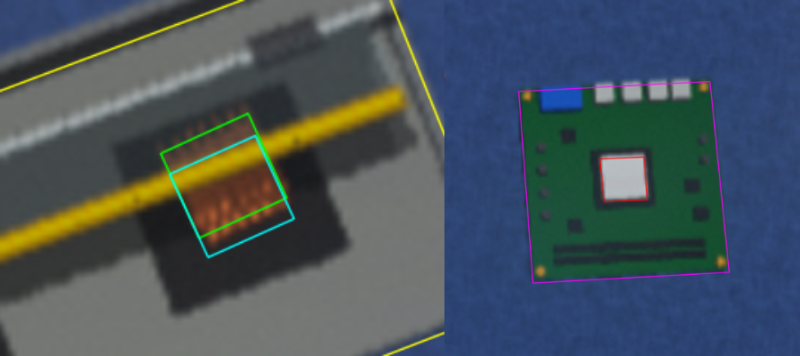

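View pics/ov_side.png

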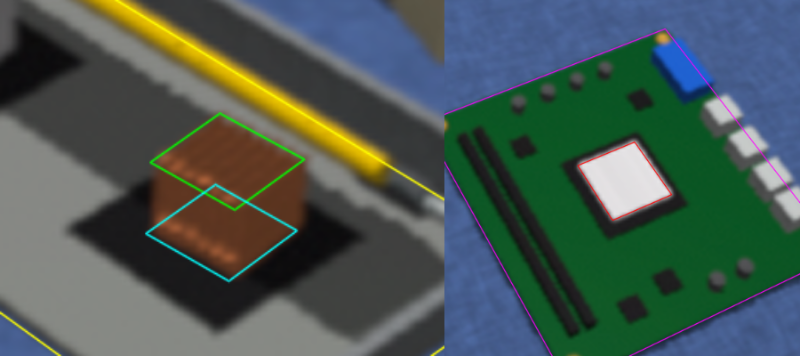

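```bash
cat > fit.py <<'E'
from h import *
from scipy.optimize import minimize
def fit(n,p,x0,z0,box=30,h=.034,s=.02):
    hs=cv2.cvtColor(p,cv2.COLOR_RGB2HSV).astype(int)
    M=((hs[...,0]<14)|(hs[...,0]>174))&(hs[...,1]>(75 if n=="top" else 110))&(hs[...,2]>45)
    Yb=(abs(hs[...,0]-24)<8)&(hs[...,1]>140)
    Yb=cv2.dilate(Yb.astype(np.uint8),np.ones((2,2)))>0
    c=proj(n,np.array([x0[0],x0[1],z0+.017]));u0,v0=int(c[0])-box,int(c[1])-box
    sl=np.s_[v0:v0+2*box,u0:u0+2*box];m=M[sl].astype(float);ig=Yb[sl]
    nl,lab,st,_=cv2.connectedComponentsWithStats(cv2.dilate((m>0).astype(np.uint8)|ig.astype(np.uint8),np.ones((3,3))))
    m=m*(lab==lab[box-3:box+3,box-3:box+3].max())
    F=8
    def ren(x):
        a=np.radians(x[2]);R=np.array([[np.cos(a),-np.sin(a)],[np.sin(a),np.cos(a)]])
        P=np.array([[-s,-s],[s,-s],[s,s],[-s,s]])@R.T+np.array(x[:2])/1000
        Q=np.vstack([np.c_[P,np.full(4,z0)],np.c_[P,np.full(4,z0+h)]])
        q=(proj(n,Q)-[u0,v0]+.5)*F
        im=np.zeros((2*box*F,2*box*F),np.uint8)
        cv2.fillConvexPoly(im,cv2.convexHull(np.round(q).astype(np.int32)),255)
        return cv2.resize(im,(2*box,2*box),interpolation=cv2.INTER_AREA)/255.
    cost=lambda x:(abs(ren(x)-m)*~ig).sum()
    best=min((minimize(cost,[x0[0]*1000+dx,x0[1]*1000,yy],method="Nelder-Mead",options=dict(initial_simplex=np.array([[x0[0]*1000+dx,x0[1]*1000,yy],[x0[0]*1000+dx+5,x0[1]*1000,yy],[x0[0]*1000+dx,x0[1]*1000+5,yy],[x0[0]*1000+dx,x0[1]*1000,yy+6]]))) for dx in(-3,3) for yy in(x0[2]-4,x0[2]+4)),key=lambda r:r.fun)
    return best.x.round(2),round(best.fun,1),m.sum()
if __name__=="__main__":
    for n in("top","side"): print(n,*fit(n,np.load(n+"0.npz")["p"],(.621,.109,24),.006))
E
python3 fit.py
```

```text
top [621.81 110.16  31.22] 54.6 189.0
side [620.09 108.8   27.44] 32.2 500.0
```

```bash
cat > go.py <<'E'
import sys,numpy as np
from scipy.spatial.transform import Rotation as R
from plant import robot
def tgt(yaw,tilt):
    h=np.radians(yaw); base=R.from_rotvec(np.pi*np.array([np.cos(h/2),np.sin(h/2),0]))
    return R.from_rotvec(np.radians(tilt)*np.array([-np.sin(h),np.cos(h),0]))*base
# args x y z yaw tilt
x,y,z,yaw,tilt=map(float,sys.argv[1:6])
s=robot.read_state();c=R.from_rotvec(s["orientation"])
d=(np.array([x,y,z])-s["tool_pos"])/.3
r=np.degrees((tgt(yaw,tilt)*c.inv()).as_rotvec())/45
print("t",round(s["t"],2),"pos",np.round(s["tool_pos"],4),"F",np.round(s["force"],1),"open",round(s["opening"],4))
xa=c.as_matrix()[:,0];za=c.as_matrix()[:,2];print("x-axis yaw",np.degrees(np.arctan2(xa[1],xa[0])).round(2),"tool z",za.round(3))
print("need",np.round(d,4),np.round(r,4))
E
python3 go.py .487 .042 .20 26.5 18; python3 go.py .487 .042 .012 26.5 18
```

```text
t 0.9 pos [ 0.1396 -0.5835  0.2186] F [ 0.8 -0.7  0.2] open 0.0928
x-axis yaw 13.45 tool z [-0.  0. -1.]
need [ 1.1579  2.085  -0.0621] [-0.137   0.3767  0.2876]
t 0.9 pos [ 0.1396 -0.5835  0.2186] F [ 0.8 -0.7  0.2] open 0.0928
x-axis yaw 13.45 tool z [-0.  0. -1.]
need [ 1.1579  2.085  -0.6887] [-0.137   0.3767  0.2876]
```

```bash
python3 -m handwheel '0.5 0.9 0 -0.137 0.377 0.288;0.5 0.9 0 -0.137 0.377 0.288;0.5 0.9 0 -0.137 0.377 0.288;0.5 0.9 0 -0.137 0.377 0.288;0.5 0.9 0 -0.137 0.377 0.288' -1 25; python3 go.py .487 .042 .16 26.5 18
```

```text
t: 1.4
tool_pos: [0.262, -0.3627, 0.2185]
orientation: [2.952, 0.698, -0.468]
force: [0.8, -0.4, -0.3]
opening: 0.0926
t 1.4 pos [ 0.262  -0.3627  0.2185] F [ 0.8 -0.4 -0.3] open 0.0926
x-axis yaw 26.6 tool z [-0.277 -0.139 -0.951]
need [ 0.75    1.349  -0.1951] [ 0.0003 -0.0003 -0.0022]
```

```bash
python3 -m handwheel '0.5 0.9 -0.1 0 0 0;0.5 0.9 -0.1 0 0 0;0.5 0.9 -0.1 0 0 0;0.5 0.9 -0.1 0 0 0;0.5 0.9 -0.1 0 0 0'; python3 -m handwheel '0.3 0.55 -0.2 0 0 0;0.3 0.55 -0.2 0 0 0;0.3 0.55 -0.2 0 0 0;0.3 0.55 -0.2 0 0 0;0.3 0.55 -0.2 0 0 0'; python3 go.py .487 .042 .012 26.5 18
```

```text
t: 1.9
tool_pos: [0.3826, -0.1455, 0.1946]
orientation: [2.953, 0.696, -0.467]
force: [1.2, -0.8, -0.5]
opening: 0.0933
t: 2.4
tool_pos: [0.472, 0.0218, 0.1316]
orientation: [2.952, 0.703, -0.473]
force: [-0.4, -0.1, 0.2]
opening: 0.0932
t 2.4 pos [0.472  0.0218 0.1316] F [-0.4 -0.1  0.2] open 0.0932
x-axis yaw 26.83 tool z [-0.279 -0.138 -0.95 ]
need [ 0.0501  0.0672 -0.3987] [-0.0021 -0.0048 -0.006 ]
```

```bash
python3 -m handwheel '0.05 0.067 -0.2 0 0 0;0.05 0.067 -0.3 0 0 0;0.05 0.067 -0.38 0 0 0;0.05 0.067 -0.397 0 0 0;0.05 0.067 -0.397 0 0 0'; python3 go.py .6158 .1064 .012 26.5 18; python3 - <<'E'
from h import *
for n in("top","side"):
    p,d=robot.read_camera(n);np.savez(n+"1.npz",p=p,d=d)
    cv2.imwrite(f"pics/{n}1.png",cv2.resize(p[80:300,110:400,::-1],None,fx=2.7,fy=2.7))
E
```

```text
t: 2.9
tool_pos: [0.4863, 0.0371, 0.0153]
orientation: [2.953, 0.695, -0.47]
force: [-0.3, 0.6, 0.2]
opening: 0.0932
t 2.9 pos [0.4863 0.0371 0.0153] F [-0.3  0.6  0.2] open 0.0932
x-axis yaw 26.51 tool z [-0.278 -0.138 -0.951]
need [ 0.4316  0.2309 -0.0109] [ 0.0003 -0.0021  0.    ]
```

View pics/side1.png

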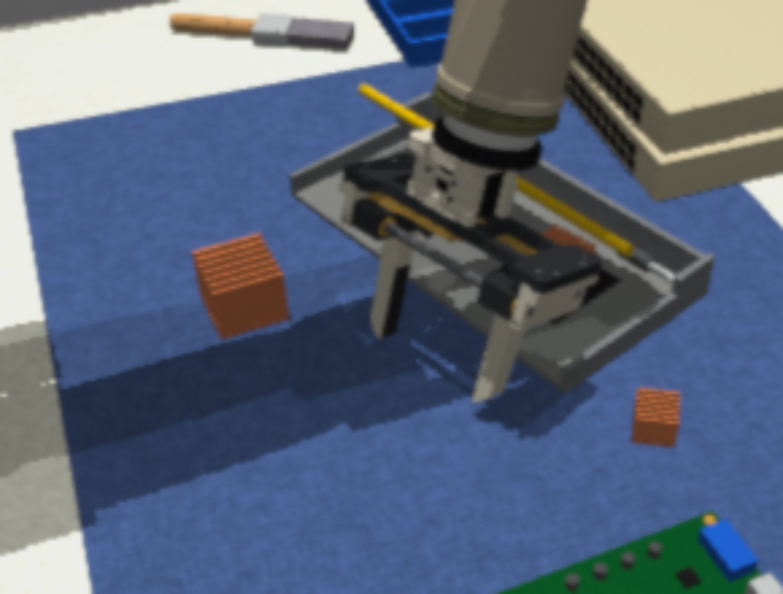

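View pics/top1.png

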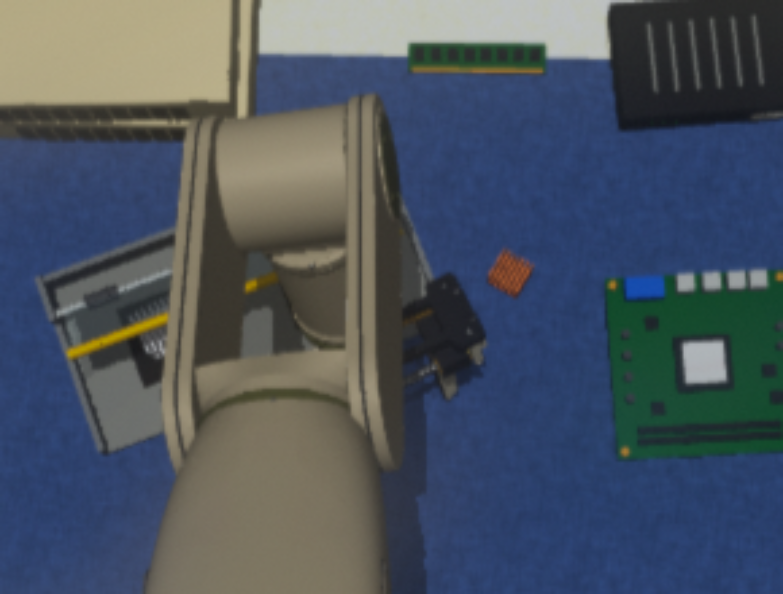

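The side picture shows the tilted hand just in front of the keeper, with fingers at about (385,330) and (490,395), the body in front of the bead, and the large and small look-alikes clear. I advance slowly to the bead.

```bash
python3 -m handwheel '0.04 0.022 -0.005 0 0 0;0.08 0.044 -0.01 0 0 0;0.12 0.066 -0.01 0 0 0;0.16 0.086 -0.01 0 0 0;0.18 0.097 -0.01 0 0 0'; python3 go.py .6158 .1064 .012 26.5 18; python3 - <<'E'
from h import *
for n in("side",):
    p,d=robot.read_camera(n);np.savez(n+"2.npz",p=p,d=d)
    cv2.imwrite(f"pics/{n}2.png",cv2.resize(p[80:260,200:400,::-1],None,fx=3.3,fy=3.3))
    W=cloud(n,d);h=cv2.cvtColor(p,cv2.COLOR_RGB2HSV).astype(int)
    Y=(d>0)&(abs(h[...,0]-24)<6)&(h[...,1]>180)&(W[...,2]>.07)&(W[...,2]<.13)&(W[...,0]>.4);print(Y.sum(),W[Y].mean(0))
E
```

```text
t: 3.5
tool_pos: [0.5435, 0.067, 0.0148]
orientation: [2.954, 0.695, -0.461]
force: [-0.3, 0.6, -1.0]
opening: 0.093
t 3.5 pos [0.5435 0.067  0.0148] F [-0.3  0.6 -1. ] open 0.093
x-axis yaw 26.49 tool z [-0.272 -0.138 -0.952]
need [ 0.2412  0.1312 -0.0094] [-0.0006  0.0054 -0.0003]
88 [0.53731711 0.27309307 0.08874981]
```

View pics/side2.png

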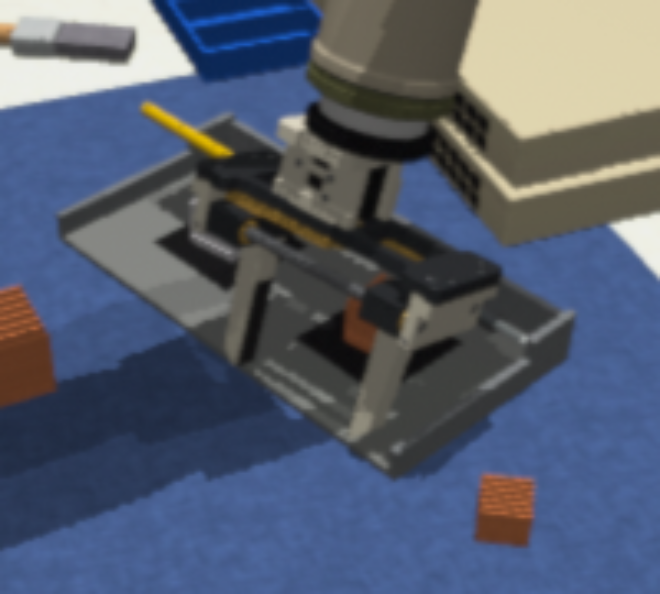

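```bash
python3 -m handwheel '0 0 -0.007 0 0 0;0.015 0.008 -0.007 0 0 0;0.03 0.016 -0.007 0 0 0' ; python3 go.py .6158 .1064 .012 26.5 18; python3 - <<'E'
from h import *
for n in("side",):
    p,d=robot.read_camera(n)
    W=cloud(n,d);h=cv2.cvtColor(p,cv2.COLOR_RGB2HSV).astype(int)
    Y=(d>0)&(abs(h[...,0]-24)<6)&(h[...,1]>180)&(W[...,2]>.07)&(W[...,2]<.13)&(W[...,0]>.4);print(Y.sum(),W[Y].mean(0))
E
```

```text
t: 3.85
tool_pos: [0.5489, 0.0708, 0.0108]
orientation: [2.952, 0.694, -0.472]
force: [-12.8, -6.0, 14.1]
opening: 0.093
t 3.85 pos [0.5489 0.0708 0.0108] F [-12.8  -6.   14.1] open 0.093
x-axis yaw 26.45 tool z [-0.279 -0.139 -0.95 ]
need [0.2231 0.1188 0.0041] [ 0.0019 -0.0032  0.001 ]
98 [0.54100134 0.2709852  0.09129122]
```

Force is along the flap (12.8 back, 14 up): the bead is rubbing under friction. I move up along the bead's arc while advancing.

```bash
python3 -m handwheel '0 0 0.008 0 0 0;0.006 0.003 0.018 0 0 0' ; python3 go.py .6158 .1064 .012 26.5 18; python3 - <<'E'
from h import *
for n in("side",):
    p,d=robot.read_camera(n)
    W=cloud(n,d);h=cv2.cvtColor(p,cv2.COLOR_RGB2HSV).astype(int)
    Y=(d>0)&(abs(h[...,0]-24)<6)&(h[...,1]>180)&(W[...,2]>.07)&(W[...,2]<.13)&(W[...,0]>.4);print(Y.sum(),W[Y].mean(0))
    cv2.imwrite(f"pics/{n}3.png",cv2.resize(p[80:260,200:400,::-1],None,fx=3.3,fy=3.3))
E
```

```text
t: 4.1
tool_pos: [0.5512, 0.0723, 0.0155]
orientation: [2.953, 0.696, -0.47]
force: [-1.1, -0.5, -0.1]
opening: 0.093
t 4.1 pos [0.5512 0.0723 0.0155] F [-1.1 -0.5 -0.1] open 0.093
x-axis yaw 26.52 tool z [-0.278 -0.138 -0.951]
need [ 0.2153  0.1137 -0.0118] [ 0.0001 -0.0015 -0.0002]
91 [0.54220238 0.27600218 0.09393316]
```

View pics/side3.png

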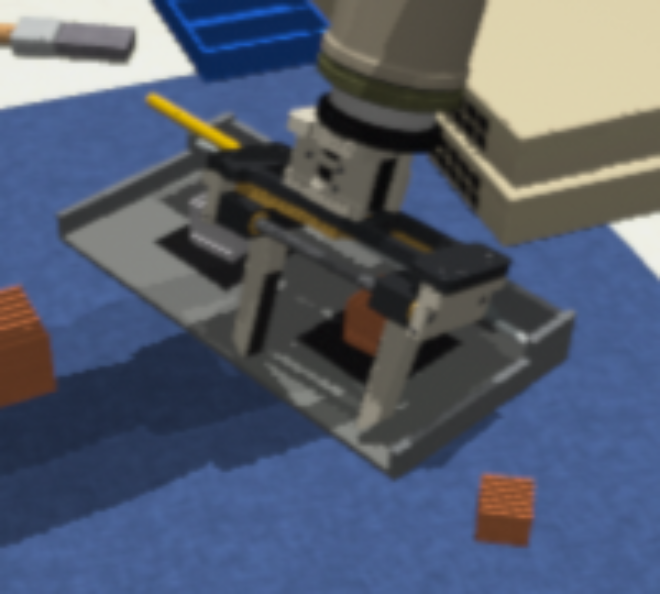

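```bash
python3 -m handwheel '0.01 0.005 0.012 0 0 0;0.02 0.01 0.024 0 0 0;0.03 0.015 0.034 0 0 0;0.04 0.02 0.044 0 0 0;0.05 0.025 0.052 0 0 0' ; python3 go.py .6158 .1064 .012 26.5 18; cat > bead.py <<'E'
from h import *
n="side"
p,d=robot.read_camera(n)
W=cloud(n,d);h=cv2.cvtColor(p,cv2.COLOR_RGB2HSV).astype(int)
Y=(d>0)&(abs(h[...,0]-24)<6)&(h[...,1]>180)&(W[...,2]>.07)&(W[...,2]<.13)&(W[...,0]>.4)
P=W[Y];a=np.radians(22.4);k=(P[:,:2]-[.588,.178])@[np.cos(a),np.sin(a)]
print("bead n",Y.sum(),"keeper x",np.median(k).round(4),"z",np.median(P[:,2]).round(4))
E
python3 bead.py
```

```text
t: 4.65
tool_pos: [0.5673, 0.0802, 0.0317]
orientation: [2.953, 0.696, -0.467]
force: [0.1, -0.3, 1.6]
opening: 0.0929
t 4.65 pos [0.5673 0.0802 0.0317] F [ 0.1 -0.3  1.6] open 0.0929
x-axis yaw 26.53 tool z [-0.276 -0.138 -0.951]
need [ 0.1616  0.0874 -0.0657] [-0.0003  0.0008 -0.0006]
bead n 126 keeper x -0.0116 z 0.0886
```

The flap slipped back shut because I rose too fast. I back off and tilt a bit more, so the body overlaps the bead more.

```bash
python3 -m handwheel '-0.06 -0.03 0 0 0 0;-0.12 -0.06 0 0 0 0;-0.12 -0.06 0 -0.04 0.08 0;-0.12 -0.06 -0.05 -0.04 0.08 0;-0.12 -0.06 -0.065 -0.04 0.08 0' ; python3 go.py .6148 .1059 .0115 26.5 22;python3 bead.py
```

```text
t: 5.2
tool_pos: [0.5307, 0.0622, 0.0098]
orientation: [2.921, 0.689, -0.568]
force: [0.5, -0.2, -0.8]
opening: 0.0933
t 5.2 pos [0.5307 0.0622 0.0098] F [ 0.5 -0.2 -0.8] open 0.0933
x-axis yaw 26.56 tool z [-0.335 -0.167 -0.927]
need [0.2802 0.1455 0.0057] [-0.0007 -0.0003 -0.0011]
bead n 110 keeper x -0.011 z 0.0889
```

```bash
python3 -m handwheel '0.02 0.01 0.003 0 0 0;0.04 0.02 0.003 0 0 0;0.05 0.025 0.003 0 0 0' ; python3 bead.py;  python3 -m handwheel '0.01 0.005 0.01 0 0 0;0.02 0.01 0.022 0 0 0'; python3 bead.py
```

```text
t: 5.55
tool_pos: [0.5452, 0.0682, 0.0153]
orientation: [2.918, 0.683, -0.574]
force: [-26.2, -8.8, 28.0]
opening: 0.0928
bead n 91 keeper x -0.0077 z 0.0922
t: 5.8
tool_pos: [0.5528, 0.0722, 0.0205]
orientation: [2.921, 0.687, -0.566]
force: [-0.8, -1.2, 1.8]
opening: 0.0929
bead n 99 keeper x 0.0034 z 0.1003
```

```bash
python3 -m handwheel '0.008 0.004 0.008 0 0 0;0.017 0.0085 0.014 0 0 0;0.026 0.013 0.02 0 0 0' ; python3 bead.py
```

```text
t: 6.15
tool_pos: [0.5597, 0.0765, 0.0253]
orientation: [2.92, 0.688, -0.569]
force: [-0.7, -1.4, 0.9]
opening: 0.0931
bead n 90 keeper x 0.0114 z 0.1047
```

```bash
python3 -m handwheel '0.01 0.005 0.005 0 0 0;0.02 0.01 0.009 0 0 0;0.03 0.015 0.012 0 0 0;0.04 0.02 0.015 0 0 0;0.05 0.025 0.017 0 0 0' ; python3 bead.py;python3 go.py .6148 .1059 .0115 26.5 22
```

```text
t: 6.7
tool_pos: [0.5748, 0.084, 0.0305]
orientation: [2.921, 0.688, -0.568]
force: [-1.8, -1.1, 1.1]
opening: 0.093
bead n 86 keeper x 0.0283 z 0.1106
t 6.75 pos [0.5752 0.0842 0.0305] F [-1.  -0.6  0.2] open 0.0925
x-axis yaw 26.53 tool z [-0.335 -0.167 -0.927]
need [ 0.1321  0.0722 -0.0634] [-0.      0.0001 -0.0007]
```

```bash
python3 -m handwheel '0.011 0.006 0.001 0 0 0;0.022 0.012 0.001 0 0 0;0.033 0.018 0 0 0 0;0.044 0.024 0 0 0 0;0.055 0.03 0 0 0 0' ; python3 bead.py;python3 go.py .6148 .1059 .0115 26.5 22
```

```text
t: 7.25
tool_pos: [0.5912, 0.093, 0.0303]
orientation: [2.92, 0.688, -0.569]
force: [-0.8, -1.1, 0.4]
opening: 0.093
bead n 95 keeper x 0.0479 z 0.1123
t 7.3 pos [0.5915 0.0932 0.0303] F [-1.  -0.5  0.5] open 0.0931
x-axis yaw 26.53 tool z [-0.335 -0.167 -0.927]
need [ 0.0775  0.0422 -0.0625] [ 0.0001 -0.0004 -0.0006]
```

```bash
python3 - <<'E'
from h import *
p,d=robot.read_camera("side");cv2.imwrite("pics/side4.png",cv2.resize(p[80:260,200:400,::-1],None,fx=3.3,fy=3.3))
E
```

```text
(no output)
```

View pics/side4.png

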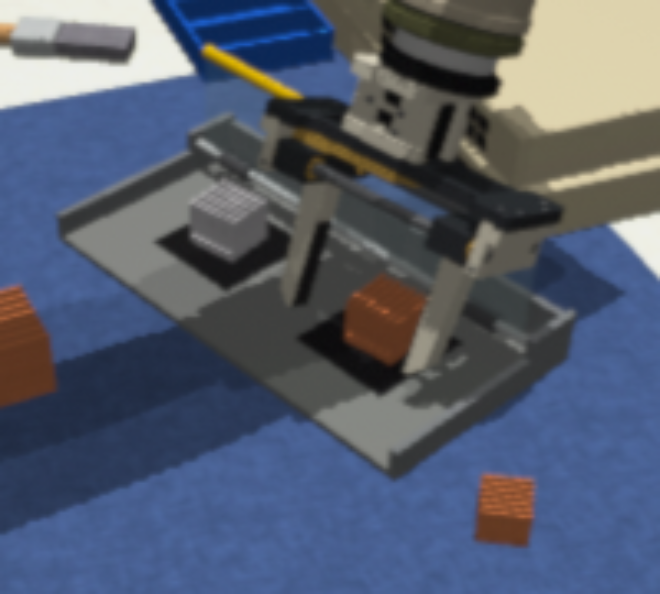

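```bash
python3 - <<'E'
from h import *
p,d=robot.read_camera("side");W=cloud("side",d);h=cv2.cvtColor(p,cv2.COLOR_RGB2HSV).astype(int)
tcp=np.array(robot.read_state()["tool_pos"]);a=np.radians(26.5)
L=(W[...,:2]-tcp[:2])@np.array([[np.cos(a),-np.sin(a)],[np.sin(a),np.cos(a)]])
near=(abs(L[...,0])<.07)&(abs(L[...,1])<.1)&(d>0)
C=near&(h[...,0]<14)&(h[...,1]>110)&(W[...,2]<.05)
print("copper fwd/lat pct",np.percentile(L[C],[2,50,98],axis=0).round(4).tolist())
T=C&(W[...,2]>.036);k=(L[T]*1000).astype(np.float32);print(T.sum(),cv2.minAreaRect(k))
Fg=near&(h[...,1]<70)&(h[...,2]>90)&(W[...,2]>.03)&(W[...,2]<.075)&(abs(L[...,0])<.035)
for s in(-1,1):
    q=Fg&(L[...,1]*s>.03);print("finger",s,q.sum(),np.percentile(L[q],[5,50,95],axis=0).round(4).tolist() if q.any() else "")
E
```

```text
copper fwd/lat pct [[0.0135, -0.0187], [0.022, -0.0012], [0.0529, 0.0217]]
154 ((34.49553298950195, 1.9951419830322266), (42.80741882324219, 42.097129821777344), 1.581411361694336)
finger -1 155 [[-0.0074, -0.0609], [0.0019, -0.0546], [0.0101, -0.0471]]
finger 1 79 [[-0.0067, 0.0501], [0.0007, 0.0552], [0.0064, 0.0611]]
```

The side picture shows the flap held open with fingers straddling the copper sink, centred to about 2 mm; the silver sink is undisturbed. Final advance and descent.

```bash
python3 -m handwheel '0.015 0.008 0 0 0 0;0.03 0.016 0 0 0 0;0.045 0.024 -0.01 0 0 0;0.06 0.031 -0.022 0 0 0;0.077 0.04 -0.035 0 0 0' ; python3 bead.py;python3 go.py .6148 .1059 .0125 26.5 22
```

```text
t: 7.9
tool_pos: [0.6144, 0.105, 0.0195]
orientation: [2.92, 0.688, -0.569]
force: [-0.9, -1.0, -0.1]
opening: 0.0927
bead n 100 keeper x 0.0762 z 0.1064
t 7.95 pos [0.6145 0.1054 0.0186] F [-1.9 -0.   0.8] open 0.0931
x-axis yaw 26.54 tool z [-0.336 -0.167 -0.927]
need [ 0.0009  0.0018 -0.0205] [ 0.0001 -0.0013 -0.0008]
```

Now down 5.5 mm and close gently.

```bash
python3 -m handwheel '0 0 -0.01 0 0 0;0 0 -0.018 0 0 0;0 0 -0.018 0 0 0'; python3 -m handwheel '0 0 0 0 0 0;0 0 0 0 0 0;0 0 0 0 0 0;0 0 0 0 0 0;0 0 0 0 0 0' 1 25;python3 -m handwheel '0 0 0 0 0 0;0 0 0 0 0 0;0 0 0 0 0 0' ; python3 bead.py
```

```text
t: 8.25
tool_pos: [0.6135, 0.1047, 0.0139]
orientation: [2.92, 0.688, -0.57]
force: [-1.5, -1.0, 0.3]
opening: 0.093
t: 8.75
tool_pos: [0.6141, 0.1048, 0.0146]
orientation: [2.921, 0.688, -0.568]
force: [-1.1, 1.0, 0.2]
opening: 0.0578
t: 9.05
tool_pos: [0.6142, 0.1048, 0.0146]
orientation: [2.921, 0.688, -0.568]
force: [0.3, 0.2, 0.3]
opening: 0.0399
bead n 110 keeper x 0.0775 z 0.1058
```

```bash
python3 - <<'E'
from h import *
p,d=robot.read_camera("side");np.savez("side5.npz",p=p,d=d);cv2.imwrite("pics/side5.png",cv2.resize(p[80:260,200:400,::-1],None,fx=3.3,fy=3.3))
E
```

```text
(no output)
```

View pics/side5.png

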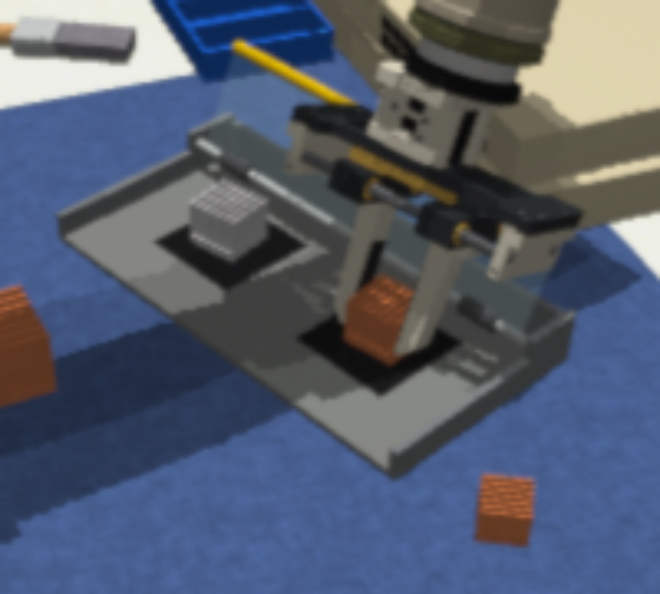

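Gripped at 39.9 mm opening. The picture shows the pads on both flat sides of the copper sink at about (385,320), the flap up and back, and silver untouched at (230,220). Next I lift a little and back out level.

```bash
python3 -m handwheel '0 0 0 0 0 0;0 0 0.01 0 0 0;0 0 0.025 0 0 0;0 0 0.03 0 0 0;0 0 0.03 0 0 0' 1 30; python3 -m handwheel '-0.02 -0.01 0 0 0 0;-0.045 -0.023 0 0 0 0;-0.075 -0.038 0 0 0 0;-0.105 -0.053 0 0 0 0;-0.13 -0.065 0 0 0 0'; python3 bead.py
```

```text
t: 9.65
tool_pos: [0.6144, 0.1049, 0.0239]
orientation: [2.921, 0.688, -0.567]
force: [-1.3, -1.2, -1.1]
opening: 0.0404
t: 10.15
tool_pos: [0.574, 0.0849, 0.0232]
orientation: [2.92, 0.688, -0.57]
force: [-1.6, 0.1, -2.2]
opening: 0.0401
bead n 111 keeper x 0.0314 z 0.1112
```

```bash
python3 -m handwheel '-0.03 -0.015 0 0 0 0;-0.06 -0.03 0 0 0 0;-0.09 -0.045 0 0 0 0;-0.12 -0.06 0 0 0 0;-0.15 -0.075 0 0 0 0'; python3 bead.py;  python3 -m handwheel '-0.05 -0.025 0 0 0 0;-0.1 -0.05 0 0 0 0;-0.15 -0.075 0 0 0 0;-0.2 -0.1 0 0 0 0;-0.23 -0.115 0 0 0 0'; python3 bead.py
```

```text
t: 10.7
tool_pos: [0.5299, 0.0627, 0.0235]
orientation: [2.921, 0.689, -0.568]
force: [0.3, 0.1, -1.9]
opening: 0.0401
bead n 73 keeper x -0.0106 z 0.0892
t: 11.25
tool_pos: [0.4604, 0.028, 0.0235]
orientation: [2.921, 0.688, -0.569]
force: [-0.1, -0.7, -1.9]
opening: 0.0399
bead n 260 keeper x -0.0109 z 0.0891
```

```bash
python3 - <<'E'
from h import *
p,d=robot.read_camera("side");np.savez("side6.npz",p=p,d=d);cv2.imwrite("pics/side6.png",cv2.resize(p[80:300,150:420,::-1],None,fx=2.9,fy=2.7))
E
python3 go.py .43 -.05 .15 26.5 22
```

```text
t 11.35 pos [0.4604 0.028  0.0235] F [-0.9  0.2 -1.3] open 0.0403
x-axis yaw 26.5 tool z [-0.336 -0.167 -0.927]
need [-0.1014 -0.2602  0.4217] [ 0.0003 -0.0012  0.0001]
```

View pics/side6.png

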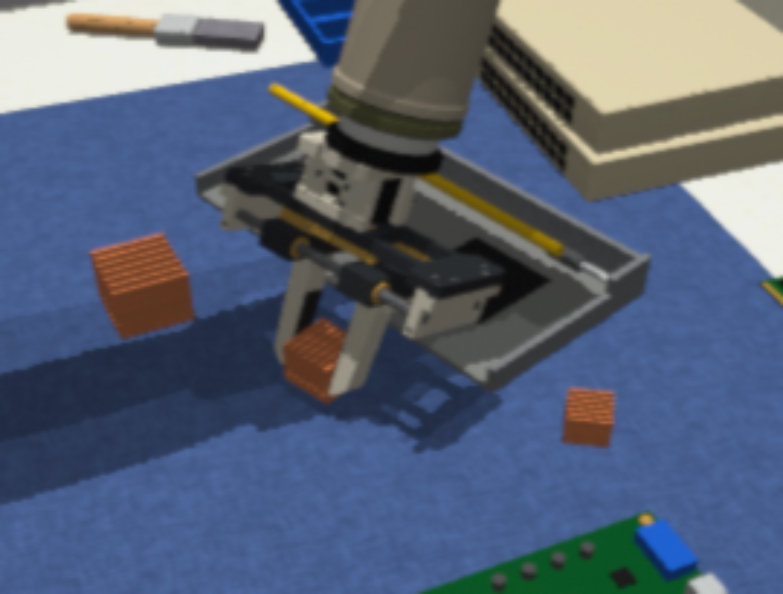

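The flap is shut (bead back at x -11, z 89 mm) and the copper sink is in the hand, clear of the keeper. I carry it over the board, turning to the board's 4° yaw.

```bash
python3 -m handwheel '0 0 0.1 0 0 0;0 -0.06 0.2 0 0 0;0.02 -0.16 0.28 0 0 0;0.05 -0.28 0.28 0 0 -0.1;0.08 -0.4 0.28 0 0 -0.2'; python3 go.py .5295 -.2449 .10 4 22
```

```text
t: 11.85
tool_pos: [0.4873, -0.0924, 0.1092]
orientation: [2.993, 0.459, -0.576]
force: [1.5, 0.4, -1.0]
opening: 0.0404
t 11.85 pos [ 0.4873 -0.0924  0.1092] F [ 1.5  0.4 -1. ] open 0.0404
x-axis yaw 17.41 tool z [-0.354 -0.113 -0.928]
need [ 0.1407 -0.5084 -0.0305] [ 0.0013  0.0045 -0.2989]
```

```bash
python3 -m handwheel '0.03 -0.1 0 0 0 -0.08;0.06 -0.22 0 0 0 -0.16;0.1 -0.35 -0.02 0 0 -0.24;0.13 -0.46 -0.03 0 0 -0.3;0.14 -0.5 -0.03 0 0 -0.3'; python3 -m handwheel '0 0 0 0 0 0;0 0 0 0 0 0'; python3 go.py .5295 -.2449 .06 4 22
```

```text
t: 12.35
tool_pos: [0.5277, -0.2453, 0.0978]
orientation: [3.069, 0.101, -0.597]
force: [-0.3, 0.4, -2.6]
opening: 0.0399
t: 12.55
tool_pos: [0.5273, -0.2407, 0.0983]
orientation: [3.069, 0.109, -0.598]
force: [0.3, 0.2, -1.7]
opening: 0.0397
t 12.55 pos [ 0.5273 -0.2407  0.0983] F [ 0.3  0.2 -1.7] open 0.0397
x-axis yaw 4.08 tool z [-0.374 -0.026 -0.927]
need [ 0.0072 -0.0141 -0.1277] [-0.001  -0.0009 -0.0014]
```

Lower to ~16 mm above the chip, then measure the sink against the chip.

```bash
python3 -m handwheel '0.002 -0.004 -0.05 0 0 0;0.005 -0.01 -0.12 0 0 0;0.007 -0.014 -0.18 0 0 0;0.007 -0.014 -0.19 0 0 0;0.007 -0.014 -0.19 0 0 0'; python3 go.py .5295 -.2449 .0266 4 22; cat > inhand.py <<'E'
from h import *
import sys
tag=sys.argv[1]
s=robot.read_state();tcp=np.array(s["tool_pos"]);print("tcp",tcp.round(4))
for n in("side","top"):
    p,d=robot.read_camera(n);np.savez(n+tag+".npz",p=p,d=d);W=cloud(n,d);h=cv2.cvtColor(p,cv2.COLOR_RGB2HSV).astype(int)
    C=(d>0)&(h[...,0]<14)&(h[...,1]>110)&(np.hypot(W[...,0]-.5375,W[...,1]+.2443)<.06)
    w=W[C]
    if len(w)<20: print(n,"few",len(w));continue
    zt=np.percentile(w[:,2],97);zb=np.percentile(w[:,2],2)
    T=w[w[:,2]>zt-.006];r=cv2.minAreaRect((T[:,:2]*1000).astype(np.float32))
    A=np.c_[T[:,:2]-T[:,:2].mean(0),np.ones(len(T))];pl=np.linalg.lstsq(A,T[:,2],rcond=None)[0]
    print(n,len(w),"ztop",zt.round(4),"zbot",zb.round(4),"rect",np.round(r[0],1),np.round(r[1],1),round(r[2],1),"slope deg",np.degrees(pl[:2]).round(1))
    c=proj(n,np.array([.5375,-.2443,.03]));u,v=int(c[0]),int(c[1])
    cv2.imwrite(f"pics/{n}{tag}.png",cv2.resize(p[max(v-60,0):v+60,u-80:u+80,::-1],None,fx=5,fy=5,interpolation=cv2.INTER_CUBIC))
E
python3 inhand.py 7
```

```text
t: 13.05
tool_pos: [0.5283, -0.2449, 0.0403]
orientation: [3.069, 0.109, -0.601]
force: [0.1, 0.0, -1.4]
opening: 0.0399
t 13.05 pos [ 0.5283 -0.2449  0.0403] F [ 0.1  0.  -1.4] open 0.0399
x-axis yaw 4.1 tool z [-0.377 -0.026 -0.926]
need [ 0.0041 -0.0001 -0.0455] [-0.0014 -0.004  -0.0014]
tcp [ 0.5283 -0.2449  0.0403]
side 723 ztop 0.0665 zbot 0.0365 rect [ 537.  -242.6] [40.5 41.8] 5.7 slope deg [ 0. -1.]
top few 0
```

View pics/side7.png

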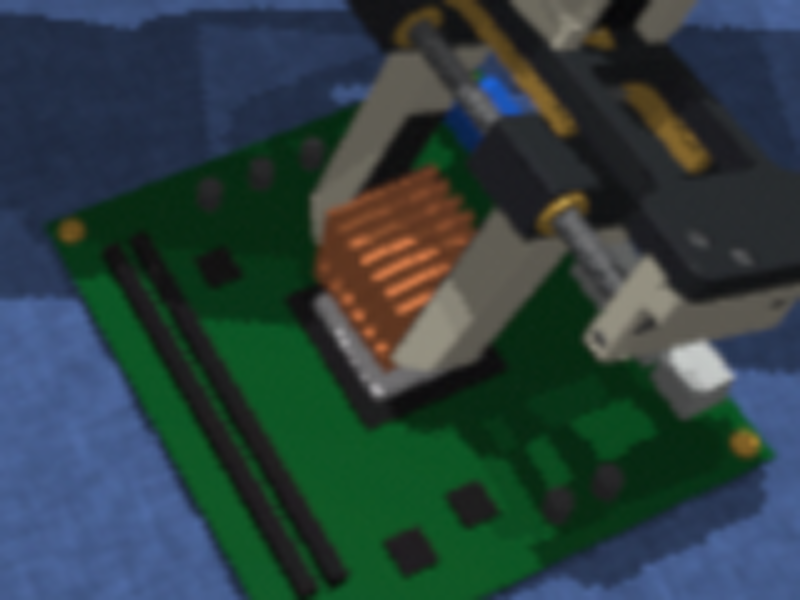

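The side picture shows the sink level above the chip, with the silver chip strip visible at about (350,345) on its -x side. I refine the relative position with an overlay.

```bash
cat > ov.py <<'E'
from h import *
import sys
tag,z0=sys.argv[1],float(sys.argv[2]);hyp=[tuple(map(float,a.split(","))) for a in sys.argv[3:]]
n="side";p=np.load(n+tag+".npz")["p"][:,:,::-1];f=8
big=cv2.resize(p,None,fx=f,fy=f,interpolation=cv2.INTER_CUBIC)
def sq(c,yaw,s,z):
    a=np.radians(yaw);R=np.array([[np.cos(a),-np.sin(a)],[np.sin(a),np.cos(a)]])
    return np.c_[np.array([[-s,-s],[s,-s],[s,s],[-s,s]])@R.T+np.array(c),np.full(4,z)]
out=[]
for x,y,yaw in hyp:
    b=big.copy()
    for P,col in((sq((x,y),yaw,.02,z0+.034),(0,255,0)),(sq((x,y),yaw,.02,z0),(255,255,0)),(sq((.537,-.244),4,.019,.018),(0,0,255))):
        cv2.polylines(b,[np.round((proj(n,P)+.5)*f-.5).astype(int)],True,col,1,cv2.LINE_AA)
    c=proj(n,np.array([.5375,-.2443,.04]));u,v=(int(t*f) for t in c)
    out.append(b[v-230:v+230,u-200:u+200])
cv2.imwrite(f"pics/ov{tag}.png",np.hstack(out)[:, :800])
E
python3 ov.py 7 .032 .537,-.2428,4.1 .537,-.2442,4.1
```

```text
(no output)
```

View pics/ov7.png

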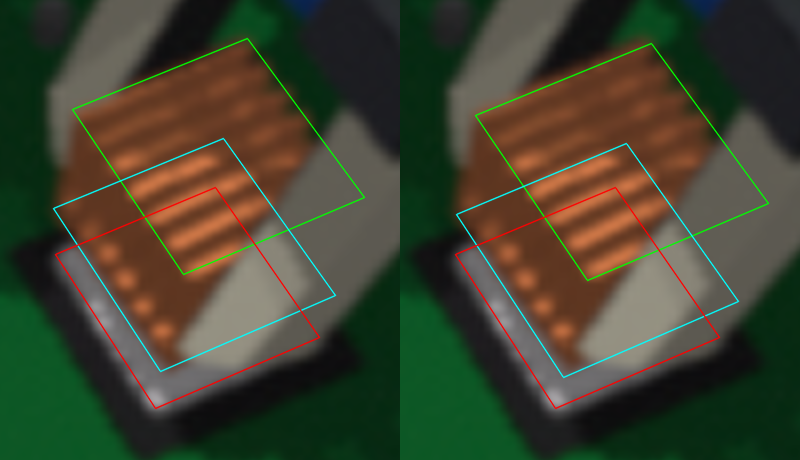

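```bash
python3 -m handwheel '0 -0.004 -0.015 0 0 0;0 -0.004 -0.028 0 0 0;0 -0.004 -0.038 0 0 0;0 -0.004 -0.038 0 0 0'; python3 -m handwheel '0 0 -0.003 0 0 0;0 0 -0.006 0 0 0;0 0 -0.006 0 0 0';python3 inhand.py 8
```

```text
t: 13.55
tool_pos: [0.5288, -0.247, 0.0295]
orientation: [3.069, 0.108, -0.599]
force: [0.8, 0.3, -1.7]
opening: 0.0395
t: 13.85
tool_pos: [0.5292, -0.247, 0.0282]
orientation: [3.069, 0.108, -0.598]
force: [0.3, -0.5, -1.8]
opening: 0.0398
tcp [ 0.5292 -0.247   0.0282]
side 716 ztop 0.0544 zbot 0.0227 rect [ 537.3 -244.8] [41.  40.7] 7.2 slope deg [-0.2 -0.1]
top few 0
```

```bash
python3 ov.py 8 .0205 .537,-.2440,4.1 .537,-.2450,4.1;python3 go.py .5295 -.2449 .0266 4 22
```

```text
t 13.95 pos [ 0.5292 -0.2471  0.0283] F [ 0.4  0.1 -1.3] open 0.0401
x-axis yaw 4.02 tool z [-0.374 -0.026 -0.927]
need [ 0.001   0.0073 -0.0058] [ 0.0001 -0.0007 -0.0004]
```

View pics/ov8.png

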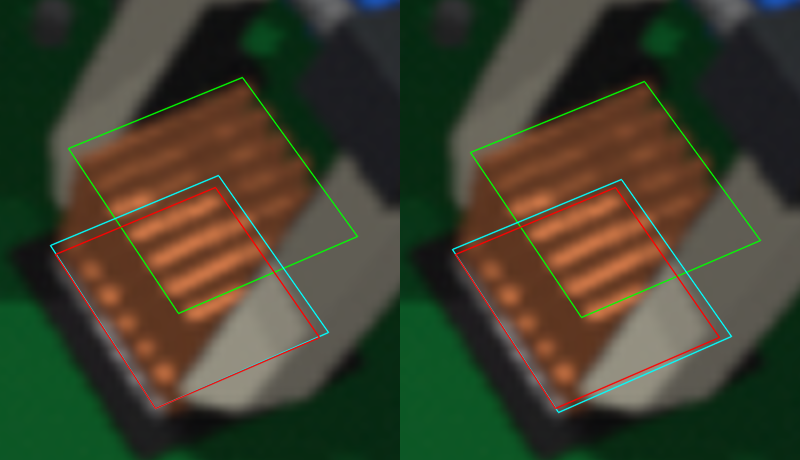

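```bash
cat > fit2.py <<'E'
from h import *
from scipy.optimize import minimize
import sys
def fit2(tag,z0,n="side",box=32,F=8):
    f=np.load(n+tag+".npz");p,d=f["p"],f["d"];W=cloud(n,d);h=cv2.cvtColor(p,cv2.COLOR_RGB2HSV).astype(int)
    cop=(h[...,0]<16)&(h[...,1]>90)
    ig=(~cop)&((W[...,2]>z0+.008)|(d==0))
    ig=cv2.dilate(ig.astype(np.uint8),np.ones((3,3)))>0
    c=proj(n,np.array([.5375,-.2443,z0+.017]));u0,v0=int(c[0])-box,int(c[1])-box
    sl=np.s_[v0:v0+2*box,u0:u0+2*box];m=cop[sl].astype(float);g=~ig[sl]
    def ren(x):
        a=np.radians(x[2]);R=np.array([[np.cos(a),-np.sin(a)],[np.sin(a),np.cos(a)]])
        P=np.array([[-.02,-.02],[.02,-.02],[.02,.02],[-.02,.02]])@R.T+np.array(x[:2])/1000
        q=(proj(n,np.vstack([np.c_[P,np.full(4,x[3]/1000)],np.c_[P,np.full(4,x[3]/1000+.034)]]))-[u0,v0]+.5)*F
        im=np.zeros((2*box*F,)*2,np.uint8);cv2.fillConvexPoly(im,cv2.convexHull(np.round(q).astype(np.int32)),255)
        return cv2.resize(im,(2*box,)*2,interpolation=cv2.INTER_AREA)/255.
    cost=lambda x:((ren(x)-m)**2*g).sum()+((x[3]-z0*1000)/1.)**2*.3+((x[2]-4)/1.5)**2*.3
    R=[]
    for dx in(-2,2):
        for dy in(-2,2):
            x0=np.array([537.5+dx,-244.3+dy,4,z0*1000]);S=np.vstack([x0,x0+np.diag([4,4,5,2])])
            r=minimize(cost,x0,method="Nelder-Mead",options=dict(initial_simplex=S));R.append((r.fun,r.x.round(2)))
    R.sort(key=lambda t:t[0]);return R[:2]
print(fit2(sys.argv[1],float(sys.argv[2])))
E
python3 fit2.py 7 .032; python3 fit2.py 8 .0205
```

```text
[(np.float64(6.399165239891404), array([ 537.84, -241.81,    6.65,   31.61])), (np.float64(6.62673260314425), array([ 537.85, -241.41,    6.72,   31.78]))]
[(np.float64(18.995379285667145), array([ 538.07, -244.9 ,    7.01,   20.85])), (np.float64(19.17453525988664), array([ 538.3 , -244.79,    7.59,   20.46]))]
```

```bash
python3 -m handwheel '-0.002 0.002 0 0 0 0;-0.002 0.002 -0.002 0 0 0;-0.002 0.002 -0.004 0 0 0;-0.002 0.002 -0.004 0 0 0'; python3 -m handwheel '0 0 -0.001 0 0 0;0 0 -0.002 0 0 0;0 0 -0.002 0 0 0'
```

```text
t: 14.35
tool_pos: [0.5285, -0.2464, 0.027]
orientation: [3.069, 0.108, -0.598]
force: [-0.0, 0.2, -2.2]
opening: 0.04
t: 14.65
tool_pos: [0.5286, -0.2465, 0.0266]
orientation: [3.069, 0.108, -0.598]
force: [-0.7, -0.0, -0.4]
opening: 0.04
```

```bash
python3 -m handwheel '0 0 -0.001 0 0 0;0 0 -0.001 0 0 0'; python3 -m handwheel '0 0 -0.001 0 0 0;0 0 -0.001 0 0 0'
```

```text
t: 14.85
tool_pos: [0.5286, -0.2465, 0.0265]
orientation: [3.069, 0.108, -0.598]
force: [-1.7, 1.1, 1.7]
opening: 0.0402
t: 15.05
tool_pos: [0.5286, -0.2465, 0.0265]
orientation: [3.069, 0.108, -0.598]
force: [-2.6, 0.6, 5.0]
opening: 0.0401
```

Contact at 5 N. Release, then rise.

```bash
python3 -m handwheel '0 0 0.001 0 0 0;0 0 0.001 0 0 0;0 0 0.001 0 0 0;0 0 0.001 0 0 0' -0.6 ; python3 -m handwheel '0 0 0.05 0 0 0;0 0 0.15 0 0 0;0 0 0.3 0 0 0;-0.1 0 0.45 0 0 0;-0.2 0 0.5 0 0 0'; python3 -m handwheel '-0.1 0.2 0.1 0 0 0;-0.2 0.4 0.2 0 0 0;-0.3 0.6 0.2 0 0 0;-0.3 0.7 0.2 0 0 0;-0.3 0.8 0.2 0 0 0';python3 inhand.py 9; python3 bead.py; python3 fit2.py 9 .018
```

```text
t: 15.45
tool_pos: [0.5285, -0.2465, 0.026]
orientation: [3.069, 0.108, -0.598]
force: [-0.4, -0.5, 0.1]
opening: 0.067
t: 15.95
tool_pos: [0.4704, -0.2474, 0.1818]
orientation: [3.067, 0.108, -0.587]
force: [0.5, -0.1, 1.1]
opening: 0.0743
t: 16.45
tool_pos: [0.3809, -0.0231, 0.2369]
orientation: [3.069, 0.106, -0.593]
force: [2.1, 0.3, -0.5]
opening: 0.0749
tcp [ 0.3809 -0.0231  0.2369]
side 970 ztop 0.0522 zbot 0.0146 rect [ 537.3 -244.7] [41.3 40.8] 7.0 slope deg [-0.1 -0. ]
top 283 ztop 0.0554 zbot 0.0255 rect [ 537.4 -244.9] [38.9 39.8] 4.9 slope deg [-0.5 -0.7]
bead n 271 keeper x -0.0107 z 0.0892
[(np.float64(26.024711727423544), array([ 537.36, -245.15,    6.39,   18.2 ])), (np.float64(26.249486706402234), array([ 537.24, -245.05,    6.3 ,   18.18]))]
```

View pics/side9.png

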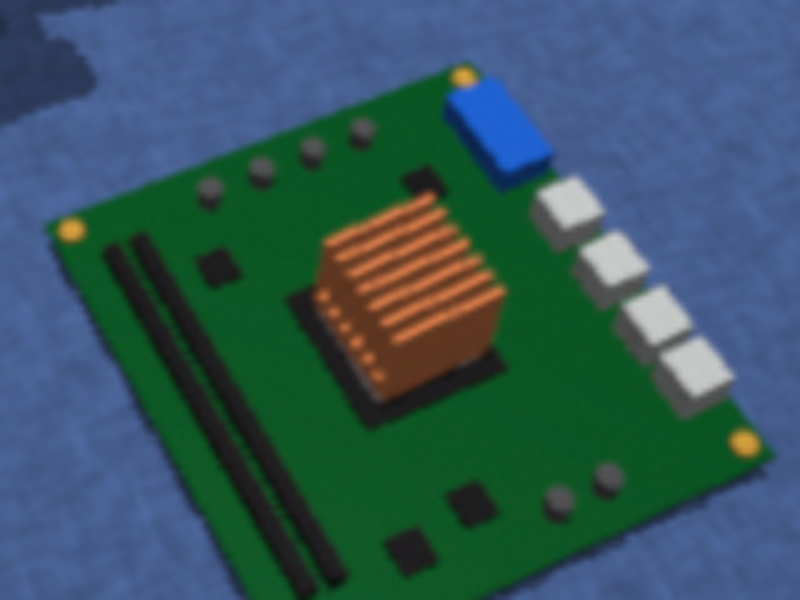

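```bash
ls pics; python3 - <<'E'
from h import *
p=np.load("top9.npz")["p"];cv2.imwrite("pics/top9full.png",p[:,:,::-1])
E
```

```text
board_top.png
crop_side.png
crop_top.png
ov7.png
ov8.png
ov_side.png
ov_top.png
side0.png
side1.png
side2.png
side3.png
side4.png
side5.png
side6.png
side7.png
side8.png
side9.png
top0.png
top1.png
top9.png
```

View pics/top9full.png

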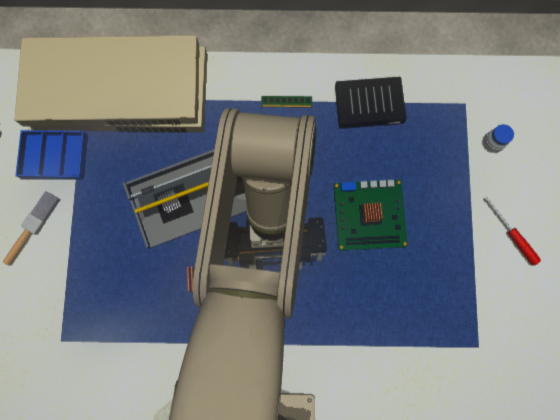

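The side picture shows the sink seated on the chip at about (410,300), with thin silver slivers at (360,370) and (490,355). That suggests 2 to 3° of excess yaw, so I check precisely.

```bash
cat > fit3.py <<'E'
from h import *
from scipy.optimize import minimize
import sys
tag=sys.argv[1]
def rend(n,P,u0,v0,w,F=8):
    q=(proj(n,P)-[u0,v0]+.5)*F
    im=np.zeros((w*F,w*F),np.uint8);cv2.fillConvexPoly(im,cv2.convexHull(np.round(q*16).astype(np.int32)),255,shift=4)
    return cv2.resize(im,(w,w),interpolation=cv2.INTER_AREA)/255.
def sqr(x,s,z):
    a=np.radians(x[2]);R=np.array([[np.cos(a),-np.sin(a)],[np.sin(a),np.cos(a)]])
    return np.c_[np.array([[-s,-s],[s,-s],[s,s],[-s,s]])@R.T+np.array(x[:2])/1000,np.full(4,z)]
def fit(n,p,kind):
    lab=p.astype(float);R_,G_,B_=lab[...,0],lab[...,1],lab[...,2]
    box=32;c=proj(n,np.array([.5375,-.2443,.03]));u0,v0=int(c[0])-box,int(c[1])-box
    sl=np.s_[v0:v0+2*box,u0:u0+2*box]
    h=cv2.cvtColor(p,cv2.COLOR_RGB2HSV).astype(int)
    if kind=="sink": m=((h[...,0]<16)&(h[...,1]>90))[sl].astype(float); m*= (m>0)
    else: m=np.clip((np.minimum(R_,B_)[sl]-60)/90,0,1)*(h[...,1][sl]<70)
    yy,xx=np.mgrid[:2*box,:2*box];m=m*(np.hypot(xx-box,yy-box)<(24 if kind=="sink" else 16))
    def P(x): return np.vstack([sqr(x,.02,.018),sqr(x,.02,.052)]) if kind=="sink" else sqr(x,.019,.018)
    cost=lambda x:((rend(n,P(x),u0,v0,2*box)-m)**2).sum()
    R=[]
    for y in(1,4,8):
        for dx in(-2,2):
            x0=np.array([537.5+dx,-244.3,y]);r=minimize(cost,x0,method="Nelder-Mead",options=dict(initial_simplex=np.vstack([x0,x0+np.diag([3,3,4])])));R.append((round(r.fun,1),r.x.round(2)))
    return min(R,key=lambda t:t[0])
for n in("top","side"):
    print(n,"chip",fit(n,np.load(n+"0.npz")["p"],"chip"),"sink",fit(n,np.load(n+tag+".npz")["p"],"sink"))
E
python3 fit3.py 9; python3 ov.py 9 .018 .5373,-.2448,6.5 .5370,-.2442,4.1
```

```text
top chip (np.float64(0.9), array([ 538.91, -244.41,    3.79])) sink (np.float64(35.1), array([ 539.1 , -245.44,    5.01]))
side chip (np.float64(32.6), array([ 537.56, -243.03,    3.51])) sink (np.float64(47.9), array([ 537.11, -245.11,    6.26]))
```

View pics/ov9.png

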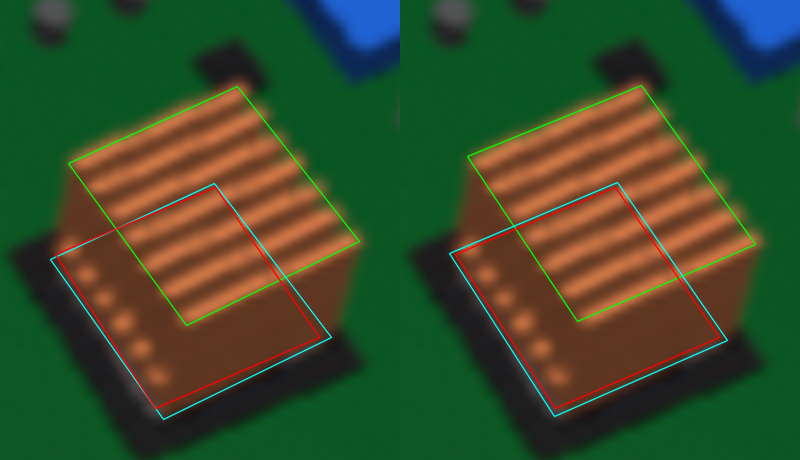

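```bash
python3 - <<'E'
from h import *
a=np.load("side0.npz");b=np.load("side9.npz")
p=b["p"];cv2.imwrite("pics/side9full.png",p[:,:,::-1])
sl=np.s_[125:170,245:292]
df=abs(a["p"][sl].astype(int)-p[sl]).max(2);print("silver diff px>40:",(df>40).sum(),"of",df.size)
for z in(a,b):
    W=cloud("side",z["d"]);h=cv2.cvtColor(z["p"],cv2.COLOR_RGB2HSV).astype(int)
    M=(np.hypot(W[...,0]-.56,W[...,1]-.247)<.04)&(W[...,2]>.034)&(W[...,2]<.05)&(h[...,1]<60);print(M.sum(),W[M].mean(0).round(4))
s=robot.read_state();print(s["t"],np.abs(s["dq"]).max().round(4),s["force"].round(1))
E
```

```text
silver diff px>40: 168 of 2115
185 [0.5598 0.2531 0.037 ]
181 [0.5591 0.252  0.0372]
16.6 0.0592 [-0.4  0.2 -0.1]
```

View pics/side9full.png

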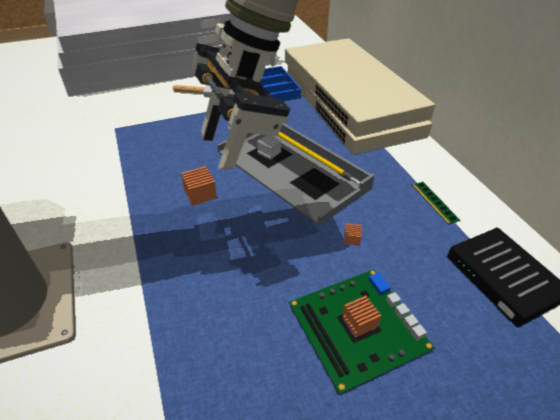

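The final side picture shows the copper sink on the chip at (362,315), silver in place at (268,148), the flap shut (bead 280–345, 133–172), both look-alikes unmoved, and the hand high and clear. I settle briefly and hand in.

```bash
python3 -m handwheel '0 0 0 0 0 0;0 0 0 0 0 0;0 0 0 0 0 0'; python3 -c "
from plant import robot
print(robot.close_job())"
```

```text
t: 16.9
tool_pos: [0.3819, -0.0254, 0.2349]
orientation: [3.069, 0.105, -0.598]
force: [0.1, 0.1, 0.2]
opening: 0.0743
the job is handed in; nothing more can be done
None
```

I pushed the flap up with the tilted hand, took the copper heat sink from under it, and backed out. I then set the sink on the processor with about 5 N of contact force, let go and moved clear. The job was handed in at 16.9 s, within the 43 s limit.

**What my last checks showed**
- **Sink on the chip:** It sits flat and is centred within about 1 mm in most fits. One side-camera fit gave 2 mm in y.
- **Squareness:** It may be turned about 1–3° from square. The top camera suggests 1.2° and the side camera 2.7°. I left it rather than risk regrasping.
- **Flap:** It is shut, with the bead back where it started (x about -11 mm, z about 89 mm in my keeper frame).
- **Silver sink:** Its position is the same within about 1 mm. In the picture comparison, 168 of 2115 pixels around it had changed; I put that down to lighting and shadow from the arm.
- **Arm:** It is touching nothing.

**What went wrong on the way**
- The first push jammed at about 20 N, and the flap then slipped back shut when I raised the hand too fast. I had to back off and try again.
- On the second push the wrist force read 39 N, just under the 40 N limit for pressing with the body. I only saw the reading at the end of that move, so I can't rule out a higher moment in between.

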